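Turn the display carousel until the candle faces front

TASK

Bring the candle to the front of the little wooden display carousel: turn the carousel by gently pushing the upright finger pegs round its rim, with a fingertip or the outside of the fingers, until the candle (the open patterned glass without a lid, among the three lidded jars) stands squarely in line with the brass pointer on the foot and the carousel is still. Do not touch or lift the candle or the jars, do not grip the pegs, and leave everything else on the counter where it is.

Things in the scene. Friction and masses are not known exactly. Their poses are not given: they have to be found in the camera images.
- carousel: fixed foot: dark wooden disc 170 mm across with a flat brass arrow, 8 mm high, reaching out to 180 mm from the axis along the foot's own -x: that is the front. Origin on the turning axis at counter height, z up. Its place and yaw (within 0.55 rad) differ from run to run. A big bowl stands close behind it to the right: the left rear has the most room
- turntable: round wooden turntable, turns about the vertical axis, no end stops, hardly coasts, about 1 N at a peg. Origin on the axis at counter height, x and y turn with it. Disc 220 mm across, top 48 mm up; the wares stand on it 90 deg apart. Six upright pegs, 14 mm thick, on short arms, 145 mm from the axis at 30 deg + k * 60 deg from its own x; from 40 mm up to a ball end (20 mm) at 124 mm
- candle: the target: candle in an open patterned glass, no lid, 83 mm across, 75 mm high, standing loose on the turntable with its centre 62 mm from the axis; which of the four places it has differs. Origin at the centre of its underside
- jar_a: lidded jar with a black lid, upright, 77 mm across, 84 mm high, one of three that ride loose on the turntable at 62 mm from its axis; origin at the centre of its underside
- jar_b: lidded jar with a black lid, upright, 77 mm across, 84 mm high, one of three that ride loose on the turntable at 62 mm from its axis; origin at the centre of its underside
- jar_c: lidded jar with a black lid, upright, 77 mm across, 84 mm high, one of three that ride loose on the turntable at 62 mm from its axis; origin at the centre of its underside
- tin_back: oil tin with a screw cap, bystander, 70 mm across, 128 mm high, standing on the counter behind the carousel to the left, the nearer of two such tins there; origin at the centre of its underside
- soap: boxed soap bar, bystander, 58 x 88 x 30 mm, lying on the counter behind the carousel to the left; origin at the centre of its underside
- balm: lip-balm tube, bystander, 17 mm across, 67 mm high, standing on the counter to the left of the carousel; origin at the centre of its underside

How it is judged:
By the outcome, as a careful person would: the job done as asked, in the order asked, and still so for the second after the job is handed in, with the robot touching nothing.
It also fails if it takes over 59 s, if anything falls off the work surface, if the arm or the gripper's body presses on something with over 40 N, if the wrist force passes 120 N, or if a joint passes its speed limit or range.

ROBOT

A 6-joint arm with a two-finger parallel gripper is mounted at the origin on a cart in front of the work surface, level with it; the furniture and walls round the work are solid. World frame = base frame: x ahead of the robot, y to its left, z up, the work surface at z = 0. Lengths are in mm, angles in rad, forces in N, time in s.
With the tool pointing down it reaches from about 350 to 875 mm from the base axis. Payload 4.2 kg.
Tool frame: the origin (TCP) lies on the centre line of the jaws, within the pads' length; the fingertips stand 25 mm ahead of it and the grasp point (between the pads) lies 6 mm ahead of it; z points along the fingers, y is the direction in which the jaws open and shut (so a half turn about z gives the same grasp; the last joint's range is limited). The gripper opens to 85 mm and grips with 20 to 120 N. Pads are 22 mm wide; open, the fingers measure 114 mm over their backs; the gripper's body (76 mm by 85 mm) begins 54 mm behind the grasp point. The pads swing forward as they close: fully open they stand 13 mm farther back than shut.
Start: joints at [-0.922, 0.385, 0.008, 0, -1.194, -0.259], TCP at [237.515, -578.088, 224.012] pointing down, gripper open.
Joint ranges: [-3.14, 3.14], [-1.21, 2.06], [-1.07, 1.41], [-3.16, 2.05], [-2.99, -0.16], [-3.1, 3.1]. Speed limits (rad/s): [2.79, 2.79, 3.14, 3.14, 3.14, 3.14].

INTERFACE

Orientations are given as a unit quaternion [x, y, z, w].
In Python, from bench import arm gives the robot as it stands.
- The arm moves only by the tool drive_tool, never from a script. Its argument "plan" is a list of rows, each a list of 2 entries, a list of its own where there are three numbers: the shift along the tool's x, y, z in m, then the turn about the tool's z in degrees. A call has 1 to 12 rows; each row shifts and turns the commanded pose from where the row before left it, along the tool's axes as they then stand; what a row does not reach is not made up. A row lasts 1/8 s, in which the tool goes at most 62.5 mm and 10.7 degrees, less where a joint would pass 70% of its speed; a pose out of reach is approached as far as the arm can. A call with a gripper value outside its range is refused whole. "fingers" is the closure, from -1 (fully open) to 1 (shut), so that 0 is half open, set as the call begins (left out, the last holds). The fingers move at their own pace and stop on an object; the grip force is fixed at half the most. Time passes only in rows, so rows that do not move let the fingers close. It gives the time, the measured TCP pose, the force and the opening at its end, in the units of the state.
- arm.read_state(): the state, without advancing time (a new reading comes with each control period).
- arm.get_image(name): name is "scene" or "top"; returns a dict with "image" (400x640x3 uint8, red, green, blue), "K" (3x3 intrinsics, pixels), "R" (3x3) and "t" (3): a world point X has camera coordinates R X + t. Camera axes: x right, y down, z forward; pixel columns grow to the right and rows downward; lengths in mm; the calibration is good to about 2 mm. A picture is of the moment at which its call begins. There is no depth.
- arm.job_done(): hands the job in, once; it reports no verdict.
The state is a dict: "clock": time; "joints": joint angles; "joint_vel": joint speeds; "joint_efforts": joint torques, N m; "position": TCP position; "ee_rot": TCP orientation; "contact_force": force on the tool from outside, world axes, zero at the start; "wrist_torque": the same for the moment, N m; "gripper_width": finger opening in mm.
Only numpy, scipy, OpenCV 4.12 (cv2) and the standard library are available. Lean on these libraries where they do the work, as an engineer would, in place of code of your own. Each camera call takes 0.05 s, during which the arm holds its last target.

## Working session

There is one attempt and no reset: what is moved stays moved. The work goes in short steps, Python scripts to look and compute and a tool call to move; the robot and the scene stay as the last step left them, time stands still between calls to the robot, and variables do not carry over. Pictures are saved under pics/ and viewed, and the job is handed in when it is done.

Besides the shell and the picture viewer there is one more tool, called as name([rows], argument=value, ...), one row to a line, values as JSON. drive_tool: Moves the arm, as the interface text tells. Its arguments: {"type":"object","properties":{"plan":{"type":"array"},"fingers":{"type":"number"}},"required":["plan"]}

```bash
ls; mkdir -p pics; python3 - <<'E'
from bench import arm
import cv2,pickle
for n in("scene","top"):
    d=arm.get_image(n); cv2.imwrite(f"pics/{n}0.png",d["image"][:,:,::-1]); pickle.dump(d,open(f"{n}0.pkl","wb"))
    print(n,d["K"],d["R"],d["t"])
print(arm.read_state())
E
```

```text
pics
scene [[398.91078406   0.         321.93518528]
 [  0.         398.91078406 203.08905051]
 [  0.           0.           1.        ]] [[ 0.79239467 -0.60943526 -0.02644514]
 [-0.28952789 -0.33758209 -0.89566285]
 [ 0.53692111  0.71737507 -0.44394675]] [-561.92434113  138.88812572  757.7572194 ]
top [[482.84029604   0.         318.36274013]
 [  0.         482.84029604 208.23387071]
 [  0.           0.           1.        ]] [[ 0.0182202  -0.99966475 -0.01839585]
 [-0.98731434 -0.01508648 -0.15805948]
 [ 0.15772896  0.02104236 -0.98725822]] [-214.39684015  542.23496114  876.77453204]
{'clock': 0.1, 'joints': array([-9.22409466e-01,  3.85507790e-01,  6.76779636e-03, -4.44063000e-04,
       -1.19398174e+00, -2.58558078e-01]), 'joint_vel': array([-0.00069471, -0.00191339,  0.00393904,  0.00256166, -0.0002212 ,
        0.00035367]), 'joint_efforts': array([-1.59988963e-04, -3.93321490e+01,  1.88930315e+01,  4.19796064e+00,
       -2.59462860e-03,  6.57205277e-07]), 'position': array([ 237.31366545, -577.62248759,  223.01472462]), 'ee_rot': array([-1.93602107e-01,  9.81079637e-01,  9.55816324e-04, -2.36233770e-04]), 'contact_force': array([-0.39516307,  0.13977809, -0.65934734]), 'wrist_torque': array([-0.02945948, -0.02101937, -0.00536247]), 'gripper_width': 85.2545479061202}
```

View pics/scene0.png

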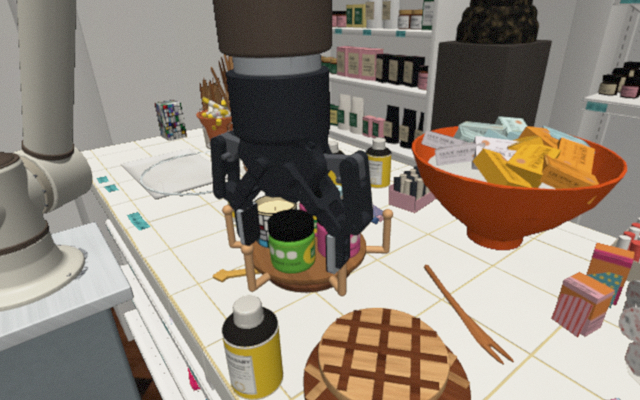

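View pics/top0.png

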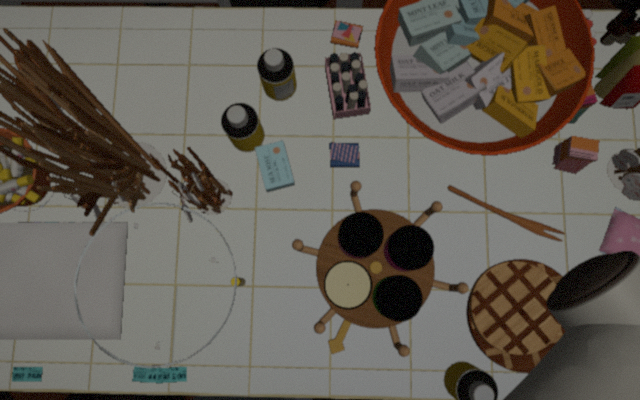

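```bash
cat > h.py <<'E'
import numpy as np,pickle,cv2
def ray(d,u,v,z):
    K,R,t=[np.array(d[k],float) for k in("K","R","t")]
    c=-R.T@t; r=R.T@np.linalg.solve(K,[u,v,1.]); return (c+r*(z-c[2])/r[2])
def proj(d,X):
    K,R,t=[np.array(d[k],float) for k in("K","R","t")]
    p=(R@np.atleast_2d(X).T).T+t; p=p@K.T; return p[:,:2]/p[:,2:]
E
python3 - <<'E'
from h import *
d=pickle.load(open("top0.pkl","rb"))
im=d["image"][160:380,270:500,::-1]
cv2.imwrite("pics/crop0.png",cv2.resize(cv2.convertScaleAbs(im,alpha=1.6),None,fx=3.4,fy=2.7,interpolation=cv2.INTER_CUBIC)[:600,:800])
B=[(355,187),(437,206),(463,288),(404,350),(319,327),(298,245)]
P=np.array([ray(d,*b,120) for b in B])
A=np.c_[2*P[:,:2],np.ones(6)];s=np.linalg.lstsq(A,(P[:,:2]**2).sum(1),rcond=None)[0]
c=s[:2];print("c",c,P[:,:2].mean(0),np.hypot(*(P[:,:2]-c).T)); 
a=np.degrees(np.arctan2(*(P[:,:2]-c).T[::-1]));print("peg",a, a%60)
for n,b,z in(("candle",(347,286),123),("j",(361,235),132),("j",(410,247),132),("j",(397,297),132),("tip",(336,352),8),("tin1",(243,122),125),("soap",(275,165),30),("balm",(237,282),67),("tin2",(275,65),125),("bowl",(490,150),90)):
    X=ray(d,*b,z)[:2];print(n,X,np.hypot(*(X-c)),np.degrees(np.arctan2(*(X-c)[::-1])))
E
```

```text
c [ 435.27109183 -312.97869704] [ 435.34750392 -312.10354259] [142.93150639 144.29196366 143.85222174 142.83457204 144.40291951
 143.74965491]
peg [  17.40328732  -43.34851407 -103.76801484 -163.80860766  135.45464169
   76.53923188] [17.40328732 16.65148593 16.23198516 16.19139234 15.45464169 16.53923188]
candle [ 400.80166322 -257.67043274] 65.17012818768181 121.93214421071676
j [ 486.46363412 -280.22637789] 60.773273695693746 32.610581353058926
j [ 467.53381056 -362.64393058] 59.22430618015634 -56.992098196212396
j [ 384.321261  -340.2142085] 57.772470485786684 -151.87302373181205
tip [ 277.91761867 -242.71478163] 172.32856212250786 155.93754121343932
tin1 [685.83990336 -69.98185533] 349.0446882476561 44.1210736015306
soap [ 631.85418581 -118.66872513] 276.4078110770843 44.666817233202735
balm [404.30642487 -61.1564118 ] 253.71888763824052 97.01003662209
tin2 [ 794.29729943 -123.58949899] 405.9163535600892 27.812005621405486
bowl [ 650.14189159 -517.05074892] 296.3357267517439 -43.52346041621592
```

View pics/crop0.png

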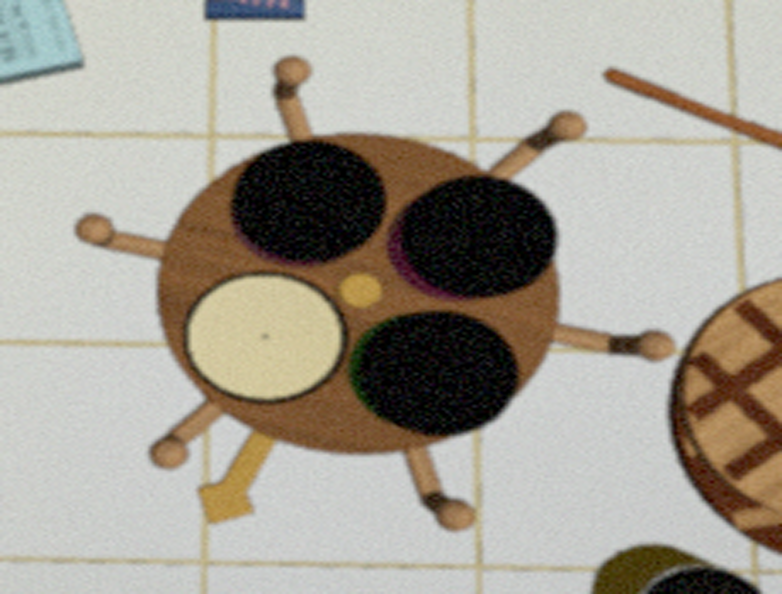

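The top view shows the carousel axis near (376,267), the candle at (347,286) and the arrow tip at about (334,353). The candle therefore needs a turn of about +35° counter-clockwise. I'll push the left peg, at (298,245), from behind toward the robot. First I'll close the fingers, square up the tool and watch the readings.

drive_tool([
  [[0, 0, 0], 7.5],
  [[0, 0, 0], 7.5],
  [[0, 0, 0], 7.3],
  [[-0.02, 0.03, 0], 0],
  [[-0.03, 0.04, 0], 0],
  [[-0.03, 0.04, 0], 0],
  [[-0.03, 0.04, 0], 0],
  [[-0.03, 0.04, 0], 0],
  [[-0.03, 0.04, 0], 0],
  [[-0.03, 0.04, 0], 0],
  [[-0.03, 0.04, 0], 0],
  [[0, 0, 0], 0],
], fingers=1)

```text
clock: 1.6
position: [468.8, -265.5, 223.5]
ee_rot: [-0.003, 1.0, 0.0, -0.0]
contact_force: [-0.3, -0.0, 0.3]
gripper_width: -0.1
```

drive_tool([
  [[-0.02, 0.03, 0], 0],
  [[-0.03, 0.04, 0], 0],
  [[-0.011, 0.027, 0], 0],
  [[0, 0, 0], 0],
  [[0, 0, 0], 0],
])

```text
clock: 2.22
position: [527.7, -171.6, 223.8]
ee_rot: [0.0, 1.0, -0.0, -0.0]
contact_force: [0.0, -0.2, -0.7]
gripper_width: -0.1
```

```bash
cat > look.py <<'E'
import sys
from bench import arm
from h import *
n=sys.argv[1]
s=arm.read_state();print(s["clock"],s["position"],s["contact_force"])
d=arm.get_image("top");pickle.dump(d,open("top%s.pkl"%n,"wb"))
a=cv2.resize(cv2.convertScaleAbs(d["image"][150:390,250:490,::-1],alpha=1.6),None,fx=2.5,fy=2.5,interpolation=cv2.INTER_CUBIC)
cv2.imwrite("pics/t%s.png"%n,a)
d=arm.get_image("scene");cv2.imwrite("pics/s%s.png"%n,d["image"][:,:,::-1]);pickle.dump(d,open("scene%s.pkl"%n,"wb"))
E
python3 look.py 1
```

```text
2.225 [ 527.65763969 -171.58881322  223.77033816] [ 0.01372136 -0.21122476 -0.73133007]
```

View pics/t1.png

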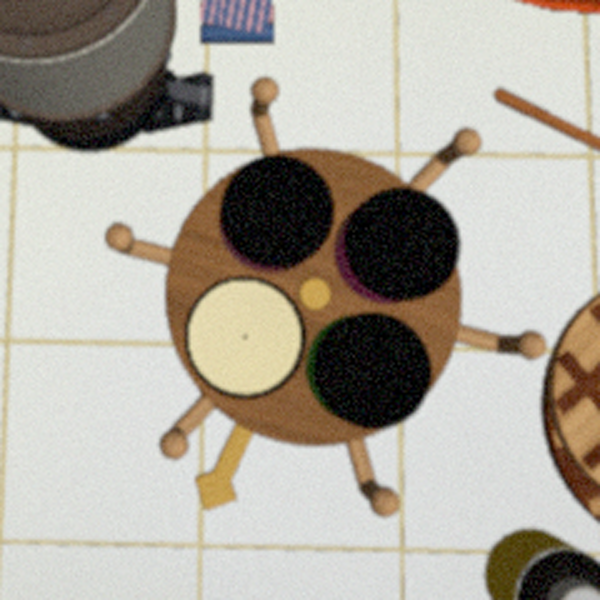

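View pics/s1.png

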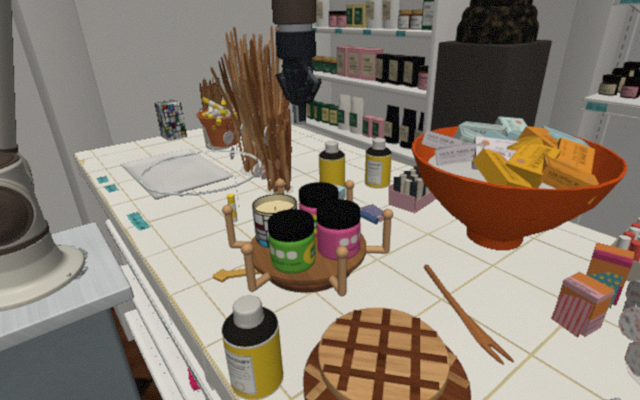

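The scene is clear. In this crop the candle top is at (245,337), the arrow tip at (208,510) and its shoulders at (195,478) and (238,492). The left peg's ball is at (120,237). Next I'll work out the angles more precisely.

```bash
cat > meas.py <<'E'
import sys
from h import *
from scipy.optimize import least_squares
d=pickle.load(open("top%s.pkl"%sys.argv[1],"rb"))
im=d["image"]; bgr=im[:,:,::-1].copy(); hsv=cv2.cvtColor(bgr,cv2.COLOR_BGR2HSV)
C=np.array([435.3,-312.6])
def cand():
    m=cv2.inRange(hsv,(18,40,100),(40,140,255))
    n,l,s,ce=cv2.connectedComponentsWithStats(m)
    o=[(s[i,4],ce[i]) for i in range(1,n) if s[i,4]>600 and 280<ce[i][0]<480 and 180<ce[i][1]<370]
    return o
for a,p in cand():
    for z in (115,123):
        X=ray(d,*p,z)[:2];print("candle",a,p,X,np.hypot(*(X-C)),np.degrees(np.arctan2(*(X-C)[::-1])))
# arrow: saturated yellow low
m=cv2.inRange(hsv,(10,110,60),(30,255,255)); mm=np.zeros_like(m); mm[322:365,318:362]=m[322:365,318:362]
n,l,s,ce=cv2.connectedComponentsWithStats(mm)
for i in range(1,n):
    if s[i,4]>25:
        ys,xs=np.where(l==i);P=np.array([ray(d,x,y,8)[:2] for x,y in zip(xs,ys)])
        q=P-C;r=np.hypot(*q.T);an=np.degrees(np.arctan2(q[:,1],q[:,0]))
        w,V=np.linalg.eigh(np.cov(P.T));v=V[:,1];v*=-np.sign(v[0])
        print("arrow",s[i],"meanang",np.degrees(np.arctan2(*q.mean(0)[::-1])),"pca",np.degrees(np.arctan2(v[1],v[0])),"r",r.min(),r.max(), "ang at tip",an[r>r.max()-6].mean())
E
python3 meas.py 1
```

```text
candle 1411 [294.89510985 341.86180014] [ 306.91482052 -171.70465724] 190.61545562170596 132.34008038416124
candle 1411 [294.89510985 341.86180014] [ 307.8188012  -172.21298561] 189.63114157352086 132.24163836364494
candle 1585 [347.3873817  284.45678233] [ 403.404031 -258.626785] 62.69338701987383 120.5813556476796
candle 1585 [347.3873817  284.45678233] [ 403.38063679 -258.29968941] 62.987058017452 120.44829891665596
arrow [318 322   6  11  53] meanang 137.9875596001581 pca 173.68950922856686 r 140.15990390317293 158.8088374824583 ang at tip 138.92597869151442
arrow [329 322  33  31 316] meanang 154.45874688404103 pca 145.53981243084064 r 104.04513339027213 175.5244500339147 ang at tip 153.89749743187127
```

```bash
python3 - <<'E'
from h import *
from scipy.optimize import least_squares
for n in("1",):
    d=pickle.load(open("top1.pkl","rb"));s=pickle.load(open("scene1.pkl","rb"))
    a=cv2.convertScaleAbs(d["image"][315:365,315:365,::-1],alpha=1.6)
    a=cv2.resize(a,None,fx=9,fy=9,interpolation=cv2.INTER_CUBIC)
    b=cv2.resize(s["image"][250:290,205:260,::-1],None,fx=6,fy=6,interpolation=cv2.INTER_CUBIC)
    o=np.zeros((450,790,3),np.uint8);o[:,:450]=a;o[:240,455:455+330]=b
    cv2.imwrite("pics/arrow1.png",o)
E
```

```text
(no output)
```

View pics/arrow1.png

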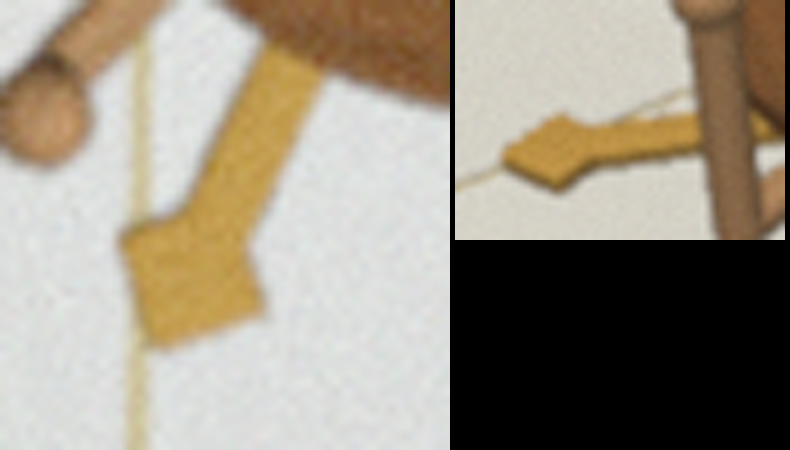

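```bash
python3 - <<'E'
from h import *
d=pickle.load(open("top1.pkl","rb"))
f=lambda x,y:ray(d,315+(x+.5)/9-.5,315+(y+.5)/9-.5,8)[:2]
for C in ([435.3,-312.6],):
  T=f(152,350);M=(f(120,238)+f(268,308))/2;S=(f(265,42)+f(325,72))/2;S2=(f(190,205)+f(248,235))/2
  for n,p in zip("TMSs",(T,M,S,S2)):print(n,p,np.hypot(*(p-C)),np.degrees(np.arctan2(*(p-C)[::-1])))
  v=T-S;print(np.degrees(np.arctan2(v[1],v[0])));v=M-S;print(np.degrees(np.arctan2(v[1],v[0])))
# hub centre and refined balls
f2=lambda x,y:(250+(x+.5)/2.5-.5,150+(y+.5)/2.5-.5)
B=[(264,90),(467,142),(533,345),(384,501),(174,443),(120,237)]
P=np.array([ray(d,*f2(*b),118)[:2] for b in B]);print(P.mean(0),np.hypot(*(P-P.mean(0)).T));c=P.mean(0)
a=np.degrees(np.arctan2(*(P-c).T[::-1]))%60;print(a,a.mean())
g=f2(316,293.5)
for z in(50,70,100):print("hub",ray(d,*g,z))
E
```

```text
T [ 275.11727939 -234.19266749] 178.34296670027535 153.91886045108416
M [ 290.88199926 -242.73878585] 160.42801557771986 154.18494381898637
S [ 335.42844868 -263.49127744] 111.29237796832916 153.81578552418668
s [ 301.74740457 -247.86386419] 148.4151711477136 154.1394227203892
154.08994593813685
155.0209841164554
[ 435.89292893 -312.02840155] [144.49973381 143.7999386  145.19186269 143.87611949 143.85334577
 143.56194466]
[16.55769652 16.17809901 16.3105769  16.11360783 16.02899747 16.35961542] 16.258098858199226
hub [ 436.14290948 -313.85214116   50.        ]
hub [ 435.35899277 -311.86279977   70.        ]
hub [ 434.18311771 -308.87878769  100.        ]
```

drive_tool([
  [[0, 0.004, 0.02], 0],
  [[0, 0, 0.03], 0],
  [[0, 0, 0.03], 0],
  [[0, 0, 0.02], 0],
  [[0, 0, 0.012], 0],
  [[0.01, 0, 0], 0],
  [[0.01, 0, 0], 0],
  [[0.007, 0, 0], 0],
  [[0.004, 0, 0], 0],
  [[0, 0, 0], 0],
])

```text
clock: 3.58
position: [497.2, -166.9, 112.5]
ee_rot: [-0.0, 1.0, -0.0, 0.0]
contact_force: [-1.0, 0.2, -0.9]
gripper_width: 0.1
```

```bash
python3 look.py 2
```

```text
3.575 [ 497.22059397 -166.92860265  112.48987211] [-1.01261738  0.20658295 -0.91594286]
```

View pics/s2.png

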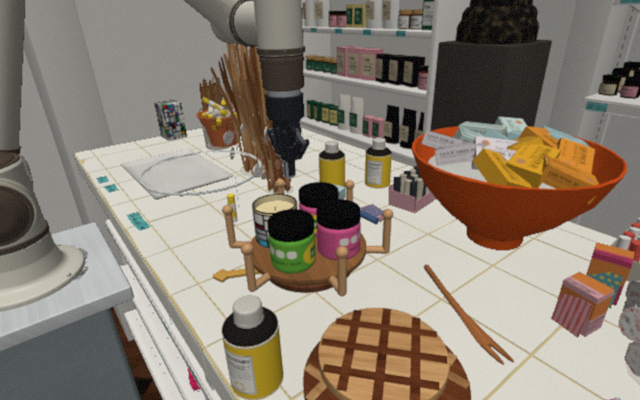

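The fingertip, at about (290,175), is just behind the left peg's ball at (279,185) and clear of the jars. I'll push gently from here.

drive_tool([
  [[0.003, 0, 0], 0],
  [[0.003, 0, 0], 0],
  [[0.003, 0, 0], 0],
  [[0.004, 0, 0], 0],
  [[0.004, 0, 0], 0],
  [[0.004, 0, 0], 0],
  [[0.004, 0, 0], 0],
  [[0.004, 0, 0], 0],
  [[0.004, 0, 0], 0],
  [[0.004, 0, 0], 0],
  [[0.003, 0, 0], 0],
  [[0, 0, 0], 0],
])

```text
clock: 5.18
position: [456.6, -167.1, 111.9]
ee_rot: [-0.0, 1.0, -0.0, -0.001]
contact_force: [0.4, 0.1, 1.1]
gripper_width: -0.1
```

```bash
python3 look.py 3
```

```text
5.175 [ 456.55659416 -167.05743258  111.87018815] [0.39376511 0.13639157 1.1132594 ]
```

View pics/t3.png

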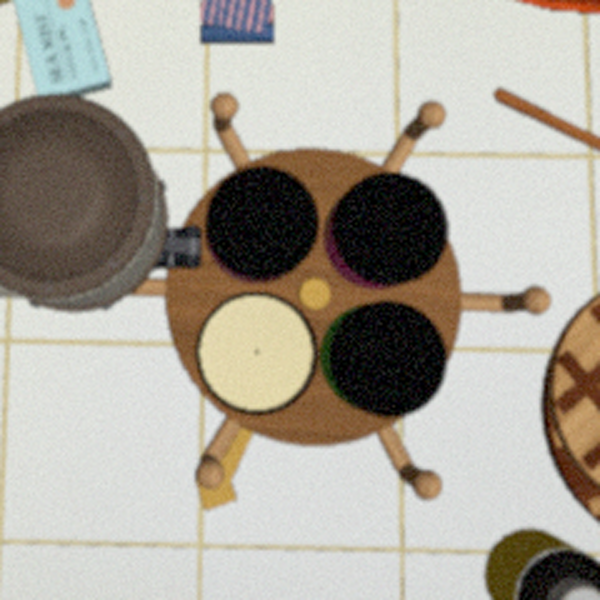

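View pics/s3.png

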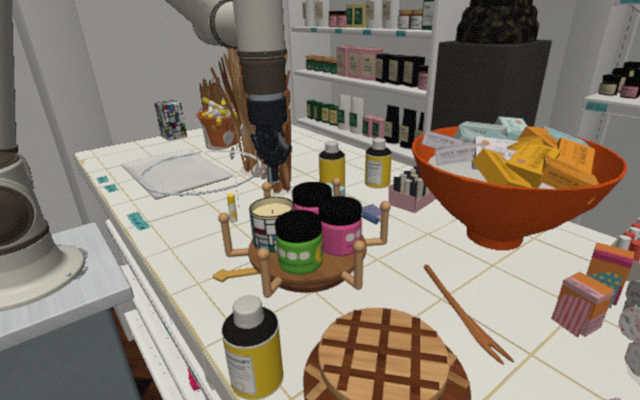

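The carousel is turning as intended, with the candle now at crop (257,352) and the wares still in place. Next I'll measure how much turn remains.

```bash
cat > ang.py <<'E'
from h import *
def ang(n,B,cd):
    d=pickle.load(open("top%s.pkl"%n,"rb"))
    f2=lambda x,y:(250+(x+.5)/2.5-.5,150+(y+.5)/2.5-.5)
    c=np.array([435.9,-312.0])
    P=np.array([ray(d,*f2(*b),118)[:2] for b in B])
    a=np.degrees(np.arctan2(*(P-c).T[::-1]))
    print("phase",a%60,(a%60).mean() if np.ptp(a%60)<30 else ((a+30)%60).mean()-30)
    X=ray(d,*f2(*cd),118)[:2]-c;print("candle",np.hypot(*X),np.degrees(np.arctan2(X[1],X[0])))
E
python3 -c "
from ang import *
ang('1',[(264,90),(467,142),(533,345),(384,501),(174,443),(120,237)],(245,337))
ang('3',[(224,104),(431,114),(537,300),(427,485),(210,472)],(257,352))"
```

```text
phase [16.54769996 16.16798452 16.31051822 16.12369126 16.03909512 16.35968479] 16.258112312271116
candle 62.17739487136172 121.58636674156857
phase [28.31530282 28.63563429 28.34510574 28.27057735 28.22460585] 28.358245210757275
candle 61.69144767808585 133.47321821679543
```

drive_tool([
  [[0.003, 0, 0], 0],
  [[0.004, 0, 0], 0],
  [[0.004, 0, 0], 0],
  [[0.005, 0, 0], 0],
  [[0.005, 0, 0], 0],
  [[0.005, 0, 0], 0],
  [[0.005, 0, 0], 0],
  [[0.005, 0, 0], 0],
  [[0.004, 0, 0], 0],
  [[0.003, 0, 0], 0],
  [[0.002, 0, 0], 0],
  [[0, 0, 0], 0],
])

```text
clock: 6.78
position: [412.0, -166.9, 112.0]
ee_rot: [-0.0, 1.0, 0.0, -0.0]
contact_force: [0.3, -0.2, 1.8]
gripper_width: -0.1
```

```bash
python3 look.py 4
```

```text
6.775 [ 411.97076577 -166.92767679  111.9599787 ] [ 0.285312   -0.23965759  1.82217121]
```

View pics/t4.png

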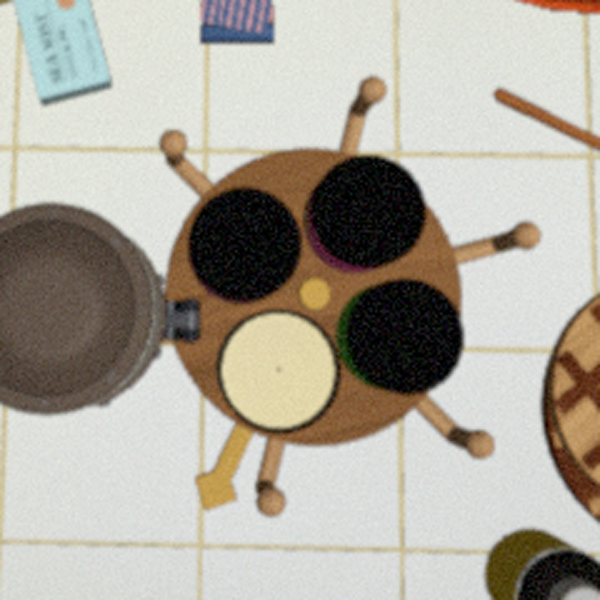

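The candle top is now at (278,370), with the wick at about (279,369), and the arrow tip is at (208,510).

```bash

python3 -c "
from ang import *
ang('4',[(173,143),(371,89),(527,235),(480,443),(271,501)],(278,370))"
```

```text
phase [46.19343457 46.551684   45.98633642 46.29152772 46.01828676] 46.20825389331877
candle 62.17245243797321 150.588272890511
```

drive_tool([
  [[0.002, 0, 0], 0],
  [[0.002, 0, 0], 0],
  [[0.002, 0, 0], 0],
  [[0.001, 0, 0], 0],
  [[0, 0, 0], 0],
  [[0, 0, 0], 0],
  [[-0.008, 0, 0], 0],
  [[-0.016, 0, 0], 0],
  [[-0.016, 0, 0], 0],
  [[0, 0, 0], 0],
])

```text
clock: 8.12
position: [446.9, -166.9, 111.7]
ee_rot: [-0.0, 1.0, -0.0, 0.0]
contact_force: [0.3, 0.5, -1.3]
gripper_width: 0.2
```

```bash
python3 look.py 5; python3 - <<'E'
from h import *
d=pickle.load(open("top5.pkl","rb"))
a=cv2.resize(cv2.convertScaleAbs(d["image"][240:360,300:420,::-1],alpha=1.6),None,fx=5,fy=5,interpolation=cv2.INTER_CUBIC)
cv2.imwrite("pics/z5.png",a)
E
```

```text
8.125 [ 446.90758762 -166.92999593  111.71757806] [ 0.30201267  0.46483669 -1.28427122]
```

View pics/t5.png

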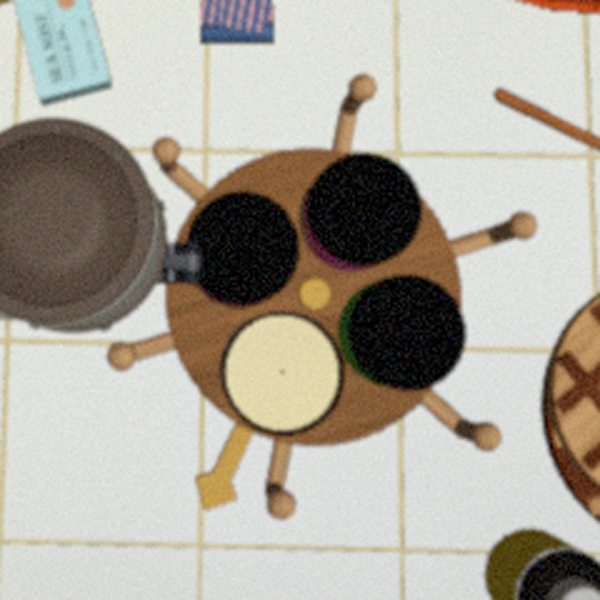

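View pics/z5.png

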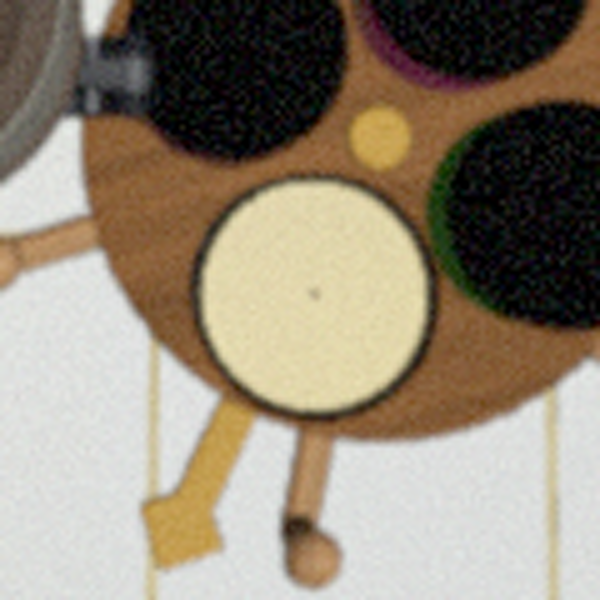

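```bash

python3 -c "
from ang import *
ang('5',[(166,152),(362,88),(523,224),(487,436),(282,503),(121,355)],(282,373))
# predict projections, both cameras
d=pickle.load(open('top5.pkl','rb'));s=pickle.load(open('scene5.pkl','rb'))
B=np.array([(166,152),(362,88),(523,224),(487,436),(282,503),(121,355)]);
P=np.array([ray(d,250+(x+.5)/2.5-.5,150+(y+.5)/2.5-.5,118)[:2] for x,y in B]);print(P.mean(0))
a=s['image'][150:300,190:400,::-1];cv2.imwrite('pics/zs5.png',cv2.resize(a,None,fx=3.8,fy=3.8,interpolation=cv2.INTER_CUBIC))
"
```

```text
phase [49.35566    49.04432216 49.11995191 48.92662503 48.95344506 48.63893432] 49.00648974621297
candle 62.62283600082272 153.6151930065586
[ 435.88218181 -311.91816648]
```

View pics/zs5.png

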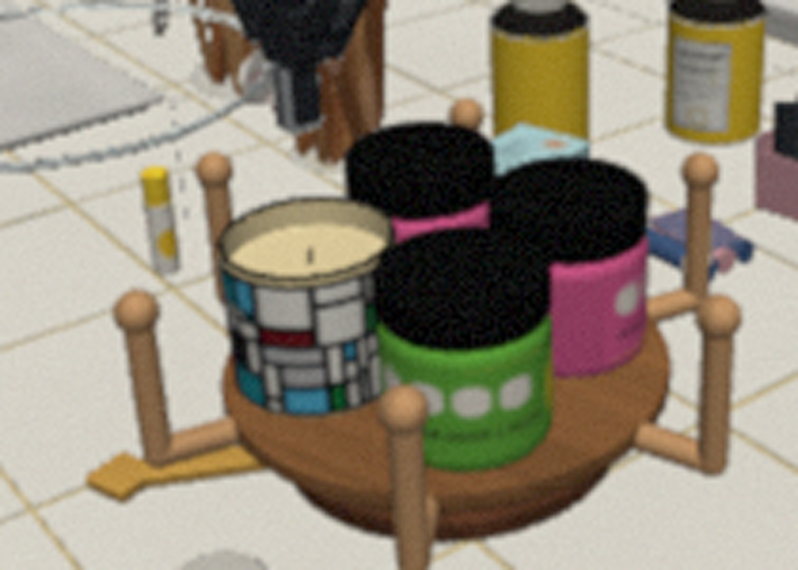

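The candle reads 153.6° directly and 154.1° from the pegs, and the pointer is at 154.1°, so they are aligned within about 0.5°. I'll lift clear and check once more.

drive_tool([
  [[-0.01, 0.01, -0.01], 0],
  [[-0.01, 0.01, -0.03], 0],
  [[0, 0, -0.04], 0],
  [[0, 0, -0.03], 0],
  [[-0.02, 0.03, 0], 0],
  [[-0.02, 0.03, 0], 0],
  [[0, 0, 0], 0],
  [[0, 0, 0], 0],
  [[0, 0, 0], 0],
])

```text
clock: 9.35
position: [504.7, -87.4, 222.2]
ee_rot: [0.0, 1.0, -0.0, 0.0]
contact_force: [0.2, 0.5, -0.0]
gripper_width: -0.3
```

```bash
python3 look.py 6; python3 -c "
from h import *
a=pickle.load(open('top5.pkl','rb'))['image'];b=pickle.load(open('top6.pkl','rb'))['image']
print(np.abs(a[240:360,330:420].astype(int)-b[240:360,330:420]).mean())"
```

```text
9.35 [504.74840891 -87.3687151  222.23867313] [ 0.16192445  0.52066547 -0.01824852]
4.221234567901234
```

View pics/t6.png

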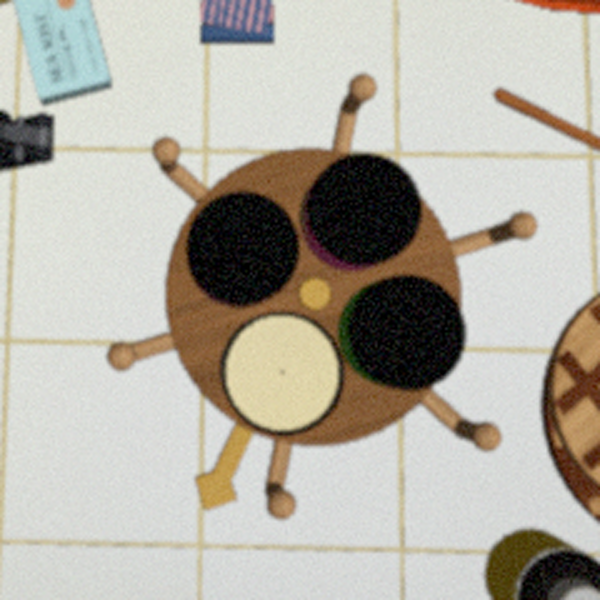

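View pics/s6.png

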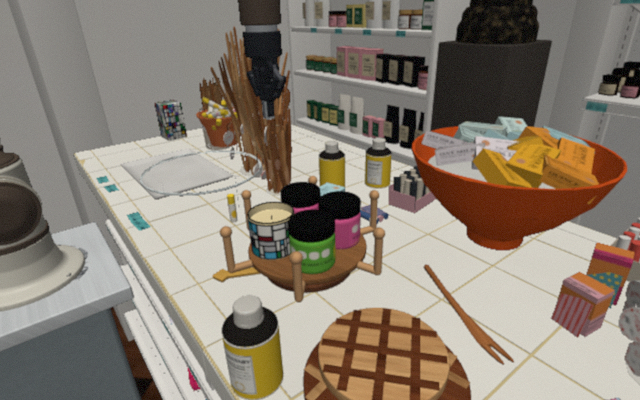

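Nothing has moved since the last picture: the candle is at (282,373), the arrow tip at (208,510), and the arm is clear.

```bash
python3 -c "
from bench import arm
print(arm.job_done())"
```

```text
the job is handed in; nothing more can be done
None
```

I turned the carousel about 33° counter-clockwise by pushing the left peg from behind with the closed fingertips. Then I backed off, lifted clear and handed the job in at about 9.5 s.

- **Alignment:** the pointer measures about 154.1° (single estimates from 153.8° to 155.0°). The candle is at 153.6° measured directly, or 154.1° worked out from the six pegs. Those two readings differ by about 0.5°.
- **Stillness:** the carousel looked the same in the picture taken after backing off and in the one after lifting clear.
- **Contact:** the tool touched only that one peg, and force readings at the end of each move stayed under about 2 N. The soap, the balm, the tins and everything else looked unmoved in the pictures.

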